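Divert the waiting tube batch into the right-hand tray

TASK

Send the four waiting sample tubes into the right-hand tray of the tube sorter: with the fingertips, push the empty blue tray fully home into its bay under the right-hand chute and rock the orange seesaw gate all the way over to the right by pressing its raised pad, and only then press the green release key and keep it down until all four tubes have rolled into the tray. Only push and press: do not pick up or lift anything, do not touch the tubes, and leave the left tray and everything else on the bench where it is.

Things in the scene. Friction and masses are not known exactly. Their poses are not given: they have to be found in the camera images.
- sorter: bench tube sorter fixed to the bench, 397 mm wide (y), grey frame, clear front at x = -46 mm. Origin on the bench below the gate's pivot; x to its back, y to its left seen from the robot, z up. A sloped lane comes down from its left end (rails 143 mm high) to a drop slot (106 mm high) at y = 0 over the gate; below it a chute runs to either side, one over each tray bay
- right_bay (a point): middle of the rear stop bar of the right-hand tray bay, at bench height (sorter x = 58 mm, y = -145 mm). The bay lies between two rails 84 mm apart, 16 mm high, that flare outward at the front mouth (sorter x = 0 to -55 mm). Beyond sorter y = -101 mm nothing stands higher than the bar (52 mm). The left bay is its mirror image
- tray: empty open blue tray, 132 (x) x 80 (y) x 26 mm high, about 0.25 kg, loose on the bench, 75 to 110 mm out of the right-hand bay towards the front. Origin: centre of its underside; x to its rear. Fully home its rear wall meets the stop bar, its origin at x = -8, y = -145 mm in the sorter's frame. A lip 44 mm wide juts 6 mm from the top of its front wall. 1 to 3 N slide it
- gate (a joint): tilt of the seesaw gate about its pivot (along sorter x, 60 mm above the bench): 0 = tipped to its left stop (tubes would run to the left tray), 0.70 rad = tipped to its right stop (tubes run to the right-hand tray). A brass weight above the pivot makes it fall to whichever side it is past 0.35; about 1 N down on a pad takes it over
- gate_pad (a point): top centre of the right-hand black press pad of the gate's orange rocker, in front of the clear panel (36 mm along y, 32 mm along x). Raised at the start: sorter x = -69, y = -41 mm, 98 mm above the bench. With the gate fully over: y = -56 mm, 63 mm above the bench, sloping down to the right by 0.35 rad
- release_key (a joint): travel of the release key: 0 = up (stop bar up, tubes held), 0.014 m = fully down (stop bar below the lane floor, tubes roll). Spring return; about 1.5 N starts it, 3 N holds it fully down. The last tube is in the tray within 2 s of that
- key_top (a point): top centre of the round green release key, 34 mm diameter, facing up, in front of the lane: sorter x = -71, y = 113 mm, 148 mm above the bench when up. It moves straight down; nothing on the sorter is higher
- left_tray: a second tray like the first, already home in the left bay, with two tubes of an earlier batch in it; to be left alone
- done_1: tube of the earlier batch, lying in the left tray; to be left alone
- done_2: tube of the earlier batch, lying in the left tray; to be left alone
- batch_1: sealed glass sample tube with label, 12.3 mm diameter, 77 mm long, lying across the lane (along the sorter's x). Starts waiting in the sloped lane behind the stop bar. Origin at its rounded bottom end
- batch_1_mid (a point): middle of batch_1, on its axis
- batch_2: sealed glass sample tube with label, 12.3 mm diameter, 77 mm long, lying across the lane (along the sorter's x). Starts waiting in the sloped lane behind the stop bar. Origin at its rounded bottom end
- batch_2_mid (a point): middle of batch_2, on its axis
- batch_3: sealed glass sample tube with label, 12.3 mm diameter, 77 mm long, lying across the lane (along the sorter's x). Starts waiting in the sloped lane behind the stop bar. Origin at its rounded bottom end
- batch_3_mid (a point): middle of batch_3, on its axis
- batch_4: sealed glass sample tube with label, 12.3 mm diameter, 77 mm long, lying across the lane (along the sorter's x). Starts waiting in the sloped lane behind the stop bar. Origin at its rounded bottom end
- batch_4_mid (a point): middle of batch_4, on its axis
- bottle_amber: brown reagent bottle, 58 mm diameter, 116 mm high; origin at the underside; a bystander, to be left alone
- waste_cup: pale grey cup, 67 mm diameter, 78 mm high; origin at the underside; a bystander, to be left alone
- tape_roll: roll of tape lying flat, 98 mm diameter, 25 mm high; origin at the underside; a bystander, to be left alone
- marker: white marker pen with red cap, 135 mm long, 17 mm thick, lying on the bench in front of the sorter; origin at the underside; a bystander, to be left alone
- bottle_small: small white bottle with red cap, 34 mm diameter, 62 mm high; origin at the underside; a bystander, to be left alone

How it is judged:
On the way, in this order (a step that is already met when the one before it is completed fails the run):
1. the tray is home and the gate is over to the right while all four tubes still wait behind the stop bar (x of tray in the frame of sorter between -0.015 and -0.001 m and y of tray in the frame of sorter between -0.152 and -0.138 m and height (world z) of tray below 0.004 m and value of joint gate above 0.62 rad and y of each of batch_1_mid, batch_2_mid, batch_3_mid, batch_4_mid in the frame of sorter above 0.105 m), for 0.2 s.
2. the release key is pressed down (value of joint release_key above 0.01 m), for 0.1 s.
At the end, for the whole second after the job is handed in: all four tubes lie at rest inside the right-hand tray (their middles within its walls and below its rim), the tray on the bench within 7 mm of fully home in its bay, the gate over to the right (above 0.62 rad), the release key up again (x of tray in the frame of sorter between -0.015 and -0.001 m and y of tray in the frame of sorter between -0.152 and -0.138 m and height (world z) of tray below 0.004 m and value of joint gate above 0.62 rad and value of joint release_key below 0.003 m and x of batch_1_mid in the frame of tray between -0.058 and 0.058 m and y of batch_1_mid in the frame of tray between -0.037 and 0.037 m and z of batch_1_mid in the frame of tray between 0 and 0.028 m and x of batch_2_mid in the frame of tray between -0.058 and 0.058 m and y of batch_2_mid in the frame of tray between -0.037 and 0.037 m and z of batch_2_mid in the frame of tray between 0 and 0.028 m and x of batch_3_mid in the frame of tray between -0.058 and 0.058 m and y of batch_3_mid in the frame of tray between -0.037 and 0.037 m and z of batch_3_mid in the frame of tray between 0 and 0.028 m and x of batch_4_mid in the frame of tray between -0.058 and 0.058 m and y of batch_4_mid in the frame of tray between -0.037 and 0.037 m and z of batch_4_mid in the frame of tray between 0 and 0.028 m and linear speed of each of batch_1, batch_2, batch_3, batch_4 below 0.02 m/s and linear speed of tray below 0.01 m/s); the robot touches nothing.
It fails at once if a tube was touched by the robot (contact force between any of the fingers, the arm and batch_1 above 0.2 N or contact force between any of the fingers, the arm and batch_2 above 0.2 N or contact force between any of the fingers, the arm and batch_3 above 0.2 N or contact force between any of the fingers, the arm and batch_4 above 0.2 N or contact force between any of the fingers, the arm and done_1 above 0.2 N or contact force between any of the fingers, the arm and done_2 above 0.2 N).
It fails at once if the tray was lifted (height (world z) of tray above 0.012 m or angle between tray's own z axis and vertical above 0.2 rad).
It fails at once if the left tray or the tubes in it were disturbed (distance of any of left_tray, done_1, done_2 from where it was at the start of the episode above 0.015 m).
It fails at once if another thing on the bench was moved (distance of any of bottle_amber, waste_cup, tape_roll, marker, bottle_small from where it was at the start of the episode above 0.02 m).
It also fails if it takes over 51 s, if anything falls off the work surface, if the arm or the gripper's body presses on something with over 40 N, if the wrist force passes 120 N, or if a joint passes its speed limit or range.

ROBOT

A 6-joint arm with a two-finger parallel gripper is mounted at the origin on a cart in front of the work surface, level with it; the furniture and walls round the work are solid. World frame = base frame: x ahead of the robot, y to its left, z up, the work surface at z = 0. Lengths are in m, angles in rad, forces in N, time in s.
With the tool pointing down it reaches from about 0.25 to 0.775 m from the base axis. Payload 4 kg.
Tool frame: the origin (TCP) lies midway between the tips of the shut fingers; the grasp point (between the pads) lies ctrl.tcp_to_grasp behind it (ctrl.tcp_to_grasp is the distance from the TCP to the grasp point, in m); z points along the fingers, y is the direction in which the jaws open and shut (so a half turn about z gives the same grasp; the last joint's range is limited). The gripper opens to 94 mm and grips with 3 to 60 N. Pads are 16 mm wide; open, the fingers measure 119 mm over their backs; the gripper's body (75 mm by 177 mm) begins 78 mm behind the grasp point.
Start: joints at [1.152, 0.087, 1.371, -0, 1.684, -0.103], TCP at [0.171, 0.523, 0.206] pointing down, gripper open.
Joint ranges: [-3.1, 3.1], [-0.76, 2.03], [0.27, 2.55], [-1.08, 4.22], [0.17, 2.65], [-2.57, 2.57]. Speed limits (rad/s): [2.79, 2.79, 3.14, 3.14, 3.14, 3.14].

INTERFACE

Orientations are given as a 3x3 rotation matrix whose columns are the frame's x, y, z axes.
In Python, from bench import ctrl gives the robot as it stands. Calls block until the motion is done:
- ctrl.move_pose(position, orientation): joint-space move of the TCP to a pose.
- ctrl.servo_line(position, attitude=None, velocity=0.15): straight line of the TCP; attitude=None keeps the orientation; velocity is the mean speed in m/s.
- ctrl.set_joints(angles): joint-space move.
- ctrl.grip(opening): finger opening in m; the grip force is fixed at half the most; returns when the fingers have stopped.
- ctrl.hold(seconds).
- ctrl.solve_ik(position, orientation): joint angles nearest the present ones, or None.
- ctrl.snapshot(name): name is "side" or "top"; returns a dict with "frame" (480x640x3 uint8, red, green, blue), "range_z" (480x640 float32, m along the optical axis (not along the pixel's ray), 0 where there is no reading), "mtx" (3x3 intrinsics, pixels), "camera_from_world" (4x4, takes a point from world to camera coordinates). Camera axes: x right, y down, z forward; pixel columns grow to the right and rows downward; lengths in m; the calibration is good to about 2 mm. A picture is of the moment at which its call begins.
A pose or a line that the arm cannot do raises ctrl.MotionError and nothing moves.
- ctrl.sign_off(): hands the job in, once; it reports no verdict.
Readings, each from a call of its own:
- ctrl.read_t(): time.
- ctrl.read_q(): joint angles.
- ctrl.read_dq(): joint speeds.
- ctrl.read_tau(): joint torques, N m.
- ctrl.read_tool_pos(): TCP position.
- ctrl.read_tcp_rot(): TCP orientation.
- ctrl.read_contact_force(): force on the tool from outside, world axes, zero at the start.
- ctrl.read_torque(): the same for the moment, N m.
- ctrl.read_width(): finger opening in m.
Only numpy, scipy, OpenCV 4.12 (cv2) and the standard library are available. Lean on these libraries where they do the work, as an engineer would, in place of code of your own. Each camera call takes 0.05 s, during which the arm holds its last target.

## Working session

There is one attempt and no reset: what is moved stays moved. The work goes in short steps, each a Python script; the robot and the scene stay as the last script left them, time stands still between calls to the robot, and variables do not carry over. Pictures are saved under pics/ and viewed, and the job is handed in when it is done.

```bash
mkdir -p pics; ls; python3 - <<'E'
from bench import ctrl
import cv2,numpy as np
for n in ("side","top"):
    s=ctrl.snapshot(n); cv2.imwrite(f"pics/{n}0.png",s["frame"][:,:,::-1]); np.savez(f"{n}0.npz",**s)
    T=np.linalg.inv(s["camera_from_world"]); print(n,T.round(3).tolist(),s["mtx"].round(1).tolist())
print(ctrl.read_t(),ctrl.tcp_to_grasp,ctrl.read_tcp_rot().round(3))
E
```

```text
pics
side [[-0.964, -0.153, 0.216, 0.332], [-0.265, 0.533, -0.804, 0.801], [0.008, -0.832, -0.555, 0.648], [0.0, 0.0, 0.0, 1.0]] [[489.6, 0.0, 320.6], [0.0, 489.6, 238.2], [0.0, 0.0, 1.0]]
top [[0.03, -0.998, 0.063, 0.481], [-0.999, -0.029, 0.014, 0.04], [-0.013, -0.063, -0.998, 1.073], [0.0, 0.0, 0.0, 1.0]] [[474.4, 0.0, 320.2], [0.0, 474.4, 241.5], [0.0, 0.0, 1.0]]
0.1 0.0188 [[-0.951  0.311 -0.001]
 [ 0.311  0.951 -0.002]
 [ 0.    -0.002 -1.   ]]
```

View pics/top0.png

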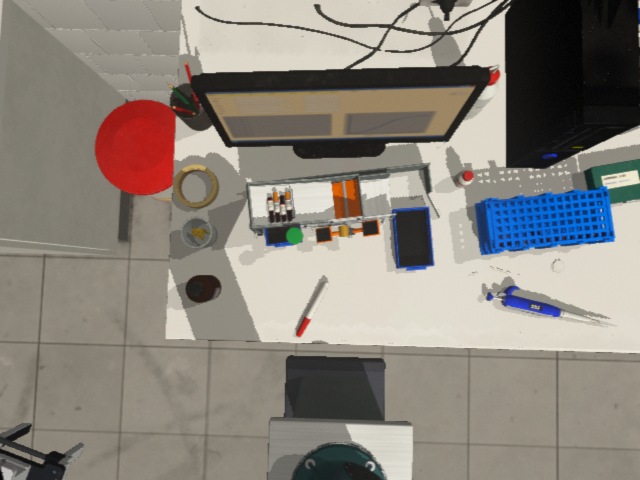

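View pics/side0.png

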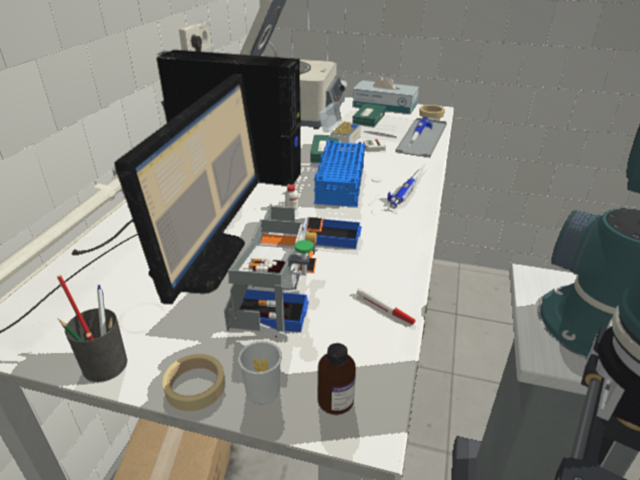

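Top view: tubes at about (280,205), key at (294,235), pads at (324,235) and (371,228), and the tray at (412,238) with the marker at (312,306). I'll measure these next.

```bash
cat > h.py <<'E'
import numpy as np,cv2
def ray(s,uv,z):
    T=np.linalg.inv(s["camera_from_world"]);K=s["mtx"]
    d=T[:3,:3]@np.linalg.solve(K,np.array([uv[0],uv[1],1.]));o=T[:3,3]
    return o+d*(z-o[2])/d[2]
def cloud(s):
    T=np.linalg.inv(s["camera_from_world"]);K=s["mtx"]
    v,u=np.mgrid[:480,:640]
    p=np.stack([u,v,np.ones_like(u)],-1)@np.linalg.inv(K).T*s["range_z"][...,None]
    return p@T[:3,:3].T+T[:3,3]
def proj(s,P):
    c=s["camera_from_world"]@np.append(P,1);p=s["mtx"]@c[:3];return p[:2]/p[2]
def show(img,x0,y0,w,h,f,name):
    cv2.imwrite(name,cv2.resize(img[y0:y0+h,x0:x0+w,::-1],None,fx=f,fy=f,interpolation=cv2.INTER_CUBIC))
E
python3 - <<'E'
from h import *
s=np.load("top0.npz");img=s["frame"];P=cloud(s)
show(img,235,150,200,130,4,"pics/topz.png")
hsv=cv2.cvtColor(img,cv2.COLOR_RGB2HSV)
roi=np.zeros((480,640),bool);roi[160:280,235:440]=1
g=roi&(abs(hsv[...,0].astype(int)-62)<20)&(hsv[...,1]>120)&(hsv[...,2]>60)
ys,xs=np.where(g);print("key px",xs.mean(),ys.mean(),len(xs),np.median(P[g],0))
(c,r)=cv2.minEnclosingCircle(np.c_[xs,ys].astype(np.float32));print(c,r,ray(s,c,.148))
b=roi&(abs(hsv[...,0].astype(int)-112)<14)&(hsv[...,1]>120)
b[:,:385]=0
cn,_=cv2.findContours(b.astype(np.uint8),cv2.RETR_EXTERNAL,cv2.CHAIN_APPROX_NONE)
cn=max(cn,key=cv2.contourArea);bx=cv2.boxPoints(cv2.minAreaRect(cn))
for q in bx: print("tray",q,ray(s,q,.026))
k=roi&(hsv[...,2]<60)
n,l,st,ce=cv2.connectedComponentsWithStats(k.astype(np.uint8))
for i in range(1,n):
    if st[i,4]>40: print("dark",st[i],ce[i],np.median(P[l==i],0))
E
```

```text
key px 293.8099547511312 235.2443438914027 221 [0.5498205  0.10530271 0.1481749 ]
(293.986328125, 235.3524627685547) 8.413850784301758 [0.54945685 0.10512351 0.148     ]
tray [391.6759  209.11037] [ 0.62304567 -0.10108036  0.026     ]
tray [428.33795 206.05519] [ 0.63211723 -0.18201721  0.026     ]
tray [433.4897  267.87585] [ 0.4956475  -0.19537603  0.026     ]
tray [396.82764 270.93103] [ 0.48657482 -0.11512178  0.026     ]
dark [423 167   7  26  82] [426.41463415 178.96341463] [ 0.69404436 -0.17762845  0.02151748]
dark [360 170  26   4  54] [372.5 171.5] [ 0.70269136 -0.05353296  0.04019307]
dark [287 211   6  10  42] [289.28571429 215.        ] [0.59349893 0.11900298 0.11213538]
dark [ 396  210   34   56 1613] [412.39429634 237.8884067 ] [ 0.56154987 -0.15159484  0.00443667]
dark [363 221  14  14 154] [369.74675325 227.54545455] [ 0.5728816  -0.04722139  0.09854629]
dark [268 225  30  18 295] [277.87118644 233.68813559] [0.56241118 0.15166069 0.00447936]
dark [317 228  13  13 140] [322.89285714 234.26428571] [0.56036525 0.04927543 0.063111  ]
```

View pics/topz.png

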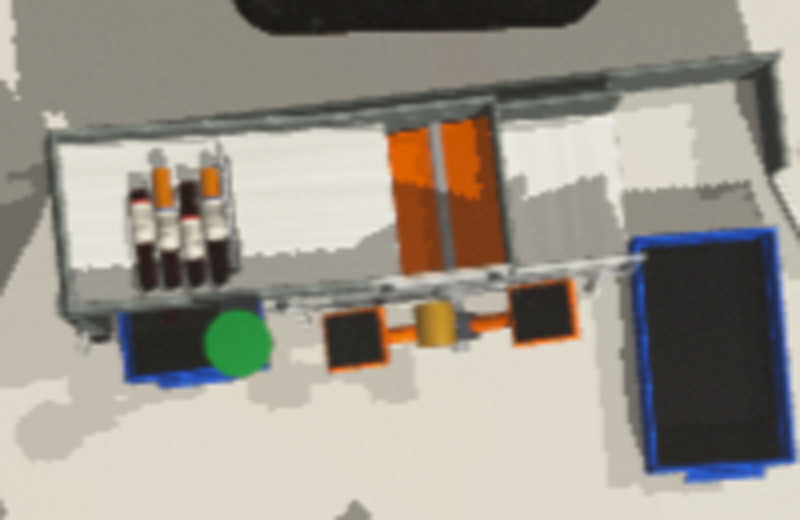

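```bash
cat >> h.py <<'E'
TH=0.139;c_,s_=np.cos(TH),np.sin(TH)
R2=np.array([[c_,-s_],[s_,c_]])
O=np.array([.5495,.1052])-R2@[-.071,.113]
def W(x,y,z): return np.append(O+R2@[x,y],z)
def S(p): return R2.T@(np.asarray(p)[:2]-O)
def rot(yaw): # tool y (jaws) at yaw
    y=np.array([np.cos(yaw),np.sin(yaw),0]);z=np.array([0,0,-1.]);return np.c_[np.cross(y,z),y,z]
RY=rot(TH+np.pi/2); RX=[rot(TH),rot(TH+np.pi)]
E
python3 - <<'E'
from h import *
from bench import ctrl
s=np.load("top0.npz")
print(O,"pad",S(ray(s,(369.9,227.7),.098)))
img=s["frame"];hsv=cv2.cvtColor(img,cv2.COLOR_RGB2HSV)
b=(abs(hsv[...,0].astype(int)-112)<14)&(hsv[...,1]>120);b[:,:385]=0;b[:,440:]=0;b[:195]=0;b[280:]=0
P=cloud(s);q=np.array([S(ray(s,(u,v),.026)) for v,u in zip(*np.where(b))])
# lip/front and side extents per sorter-frame strips
for lo in np.arange(-.16,-.03,.02):
    m=(q[:,0]>lo)&(q[:,0]<lo+.02)
    if m.any(): print("x",round(lo,3),q[m,1].min().round(4),q[m,1].max().round(4))
for lo in np.arange(-.19,-.1,.012):
    m=(q[:,1]>lo)&(q[:,1]<lo+.012)
    if m.any(): print("y",round(lo,3),q[m,0].min().round(4),q[m,0].max().round(4))
ctrl.grip(0.0)
for r in RX: 
    print([ctrl.solve_ik(W(*p),r) for p in [(-.205,-.142,.2),(-.205,-.142,.014),(-.092,-.145,.014)]])
print(ctrl.read_t(),ctrl.read_width())
E
```

```text
[0.63547168 0.00312713] pad [-0.06841425 -0.04141266]
x -0.16 -0.1778 -0.0979
x -0.14 -0.1786 -0.0981
x -0.12 -0.1797 -0.0982
x -0.1 -0.1802 -0.1
x -0.08 -0.1805 -0.1005
x -0.06 -0.1822 -0.1005
x -0.04 -0.1819 -0.1036
y -0.19 -0.131 -0.0307
y -0.178 -0.1594 -0.0293
y -0.166 -0.1642 -0.0288
y -0.154 -0.1652 -0.0288
y -0.142 -0.1645 -0.0276
y -0.13 -0.163 -0.0285
y -0.118 -0.1575 -0.0271
y -0.106 -0.156 -0.029
[array([-4.69491044e-01, -6.48995572e-02,  1.53514317e+00, -4.44089210e-16,
        1.67134904e+00, -6.08491044e-01]), array([-4.69491044e-01,  5.88933783e-02,  1.79474640e+00, -4.44089210e-16,
        1.28795288e+00, -6.08491044e-01]), array([-3.61989645e-01,  2.75643467e-01,  1.54252773e+00, -4.44089210e-16,
        1.32342145e+00, -5.00989645e-01])]
[array([-4.69491044e-01, -6.48995572e-02,  1.53514317e+00, -4.44089210e-16,
        1.67134904e+00,  2.53310161e+00]), array([-4.69491044e-01,  5.88933783e-02,  1.79474640e+00, -4.44089210e-16,
        1.28795288e+00,  2.53310161e+00]), None]
1.5167 0.0005823601535821682
```

```bash
python3 - <<'E'
from h import *
from bench import ctrl
r=RX[0]
ctrl.move_pose(W(-.205,-.140,.21),r)
ctrl.servo_line(W(-.205,-.140,.014),velocity=.15)
print("pre",ctrl.read_t(),ctrl.read_contact_force().round(2))
for x in np.arange(-.19,-.0979,.01):
    y=np.interp(x,[-.17,-.12],[-.140,-.145])
    ctrl.servo_line(W(x,y,.014),velocity=.05)
    f=ctrl.read_contact_force(); fs=R2.T@f[:2]
    print(round(x,3),S(ctrl.read_tool_pos()).round(4),fs.round(2),f[2].round(2))
    if abs(fs).max()>10: break
print(ctrl.read_t())
s=ctrl.snapshot("top");np.savez("top1.npz",**s);show(s["frame"],235,150,200,130,4,"pics/top1.png")
E
```

```text
pre 5.6 [ 0.12  0.03 -0.42]
-0.19 [-0.1896 -0.14  ] [0.21 0.58] -0.8
-0.18 [-0.1798 -0.14  ] [-0.55  0.02] -1.08
-0.17 [-0.1696 -0.14  ] [-0.09 -0.24] 0.02
-0.16 [-0.1594 -0.1411] [-0.42 -0.18] -0.31
-0.15 [-0.1493 -0.1421] [-0.39  0.05] 0.19
-0.14 [-0.1393 -0.143 ] [0.27 0.46] 0.28
-0.13 [-0.1293 -0.144 ] [ 0.78 -0.24] 0.23
-0.12 [-0.1193 -0.1451] [-0.3  0.2] 0.32
-0.11 [-0.1093 -0.145 ] [-0.99 -0.52] -0.28
-0.1 [-0.0993 -0.145 ] [-0.02 -0.37] 0.45
9.2
```

View pics/top1.png

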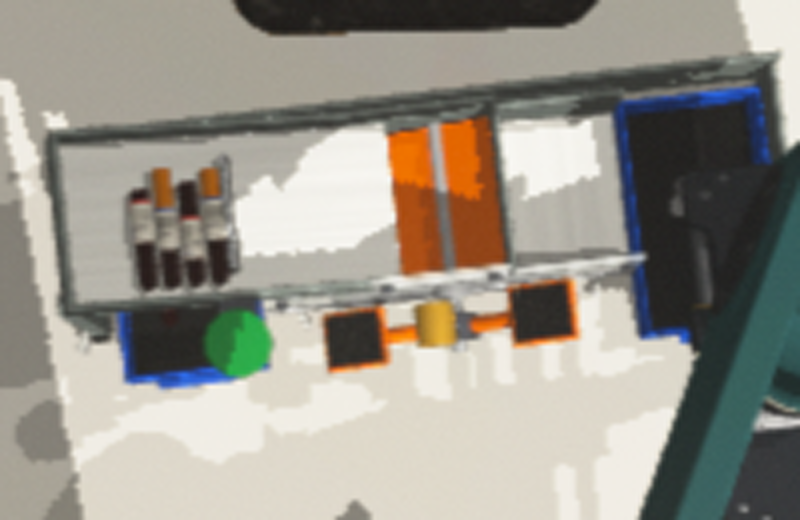

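The tray has slid into the bay: its rear edge is at crop (690,97), a few mm short of the stop bar. I'll keep going in small steps until contact.

```bash
python3 - <<'E'
from h import *
from bench import ctrl
for x in np.arange(-.097,-.083,.0015):
    ctrl.servo_line(W(x,-.145,.014),velocity=.03)
    f=ctrl.read_contact_force(); fs=R2.T@f[:2]
    print(round(x,4),S(ctrl.read_tool_pos()).round(4),fs.round(2),f[2].round(2))
    if abs(fs).max()>7: break
ctrl.servo_line(W(-.21,-.145,.014),velocity=.15)
ctrl.servo_line(W(-.21,-.145,.16),velocity=.2)
print(ctrl.read_t())
s=ctrl.snapshot("top");np.savez("top2.npz",**s);show(s["frame"],235,150,200,130,4,"pics/top2.png")
hsv=cv2.cvtColor(s["frame"],cv2.COLOR_RGB2HSV)
b=(abs(hsv[...,0].astype(int)-112)<14)&(hsv[...,1]>120);b[:,:385]=0;b[:,440:]=0;b[:165]=0;b[280:]=0
q=np.array([S(ray(s,(u,v),.026)) for v,u in zip(*np.where(b))])
for lo in np.arange(-.08,.06,.02):
    m=(q[:,0]>lo)&(q[:,0]<lo+.02)
    if m.any(): print("x",round(lo,3),q[m,1].min().round(4),q[m,1].max().round(4))
for lo in np.arange(-.19,-.1,.012):
    m=(q[:,1]>lo)&(q[:,1]<lo+.012)
    if m.any(): print("y",round(lo,3),q[m,0].min().round(4),q[m,0].max().round(4))
E
```

```text
-0.097 [-0.0968 -0.145 ] [-1.07  0.  ] 0.26
-0.0955 [-0.0957 -0.145 ] [-1.35 -0.44] 1.27
-0.094 [-0.0939 -0.145 ] [-0.52 -0.64] 0.64
-0.0925 [-0.0923 -0.145 ] [-0.87  0.23] -0.4
-0.091 [-0.0908 -0.145 ] [-0.23  0.07] 0.62
-0.0895 [-0.0901 -0.145 ] [-3.79  1.17] 2.18
-0.088 [-0.09  -0.145] [-7.41  0.8 ] 4.89
12.85
x -0.08 -0.1827 -0.1026
x -0.06 -0.183 -0.1032
x -0.04 -0.1833 -0.1028
x -0.02 -0.1844 -0.1027
x 0.0 -0.1849 -0.1031
x 0.02 -0.1839 -0.103
x 0.04 -0.1836 -0.1036
y -0.19 -0.0712 0.0573
y -0.178 -0.0742 0.0588
y -0.166 -0.0781 0.0578
y -0.154 -0.0786 0.0585
y -0.142 -0.0779 0.0583
y -0.13 -0.0788 0.0586
y -0.118 -0.073 0.0581
y -0.106 -0.074 0.0476
```

View pics/top2.png

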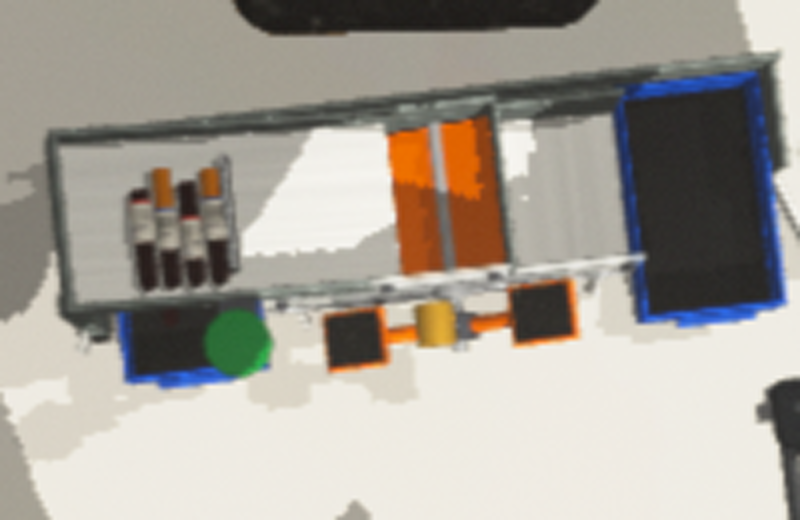

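The tray is home: its front wall is at sorter x≈-0.074, its centre at y≈-0.144, and the force rose at the stop. The gate pad, still raised, is at crop (543,312), so that's next.

```bash
python3 - <<'E'
from h import *
from bench import ctrl
ctrl.move_pose(W(-.070,-.049,.16),RY)
print(ctrl.read_t(),S(ctrl.read_tool_pos()))
ctrl.servo_line(W(-.070,-.049,.115),velocity=.15)
for z in list(np.arange(.105,.074,-.005))+list(np.arange(.072,.058,-.002)):
    y=np.interp(z,[.064,.105],[-.055,-.049])
    ctrl.servo_line(W(-.070,y,z),velocity=.06)
    f=ctrl.read_contact_force(); print(round(z,4),f.round(2))
    if np.linalg.norm(f)>7: break
ctrl.servo_line(W(-.070,-.055,.19),velocity=.2)
print(ctrl.read_t())
ctrl.move_pose(W(-.071,.113,.19),RY)
s=ctrl.snapshot("top");np.savez("top3.npz",**s);show(s["frame"],235,150,200,130,4,"pics/top3.png")
P=cloud(s);u,v=proj(s,W(-.069,-.056,.063)).round().astype(int);print(u,v,np.median(P[v-3:v+4,u-3:u+4,2]),np.median(P[v-5:v+6,u-6:u-3,2]),np.median(P[v-5:v+6,u+4:u+7,2]))
s=ctrl.snapshot("side");np.savez("side3.npz",**s);show(s["frame"],200,190,190,150,4,"pics/side3.png")
print(ctrl.read_t())
E
```

```text
14.075 [-0.07054769 -0.04914907]
0.105 [-0.31  0.53 -0.21]
0.1 [-0.44 -0.2   0.25]
0.095 [-0.58  0.5   0.51]
0.09 [-0.6  -0.8   0.09]
0.085 [0.13 0.21 0.27]
0.08 [-0.36  0.05 -0.12]
0.075 [-0.38  0.94  0.07]
0.072 [-0.14  0.23 -0.38]
0.07 [ 0.46 -0.62  0.23]
0.068 [-0.61  0.14 -0.16]
0.066 [0.14 0.17 0.11]
0.064 [-0.19  1.51  1.23]
0.062 [-2.7   1.15  8.11]
18.6333
375 229 0.0638161919440341 0.06732426972159322 0.0594090112101624
19.4417
```

View pics/top3.png

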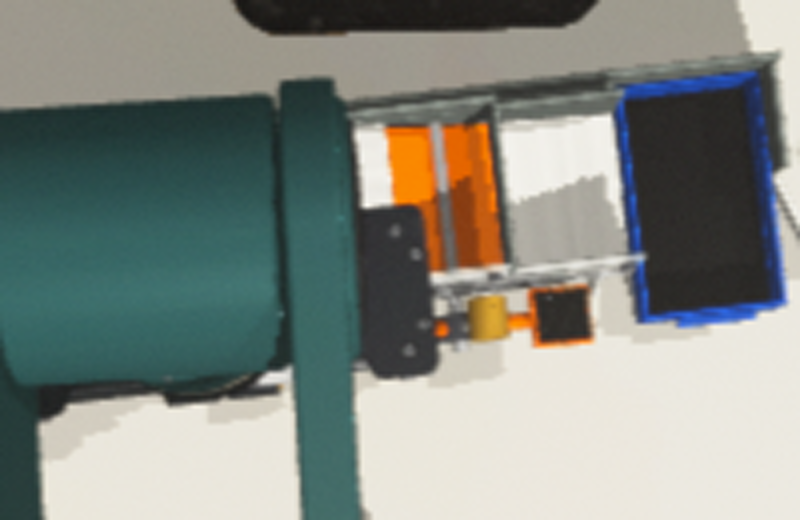

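View pics/side3.png

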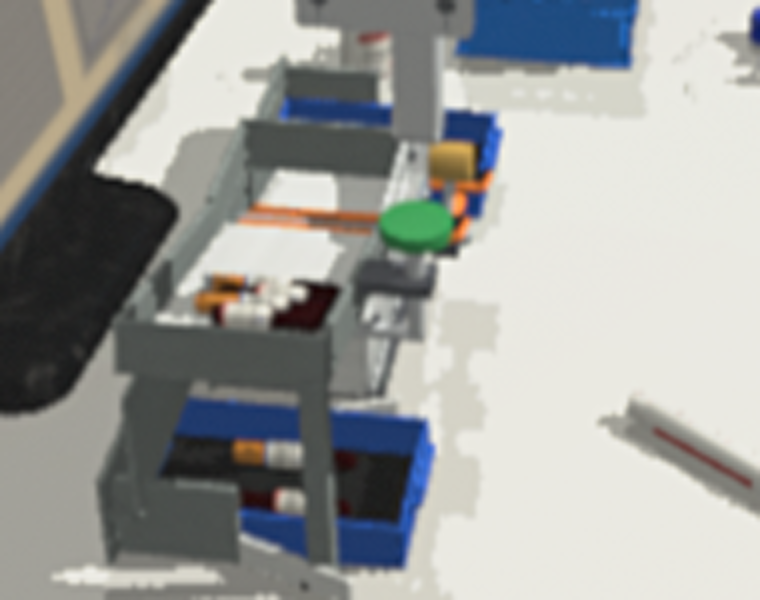

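The gate is fully over: the weight moved right to (488,317), and the pad is at (562,315), 64 mm high and sloping down to the right. The tubes still wait at side (265,300), and the tray is home. Next is the key press.

```bash
python3 - <<'E'
from h import *
from bench import ctrl
ctrl.servo_line(W(-.071,.113,.153),velocity=.1)
for z in [.146,.142,.138,.1355,.134,.133,.132,.131]:
    ctrl.servo_line(W(-.071,.113,z),velocity=.05)
    f=ctrl.read_contact_force(); print(z,ctrl.read_tool_pos()[2].round(4),f.round(2))
    if abs(f[2])>7: break
ctrl.hold(2.5)
print(ctrl.read_contact_force().round(2),ctrl.read_tool_pos()[2],ctrl.read_t())
s=ctrl.snapshot("top");show(s["frame"],235,150,200,130,4,"pics/top4.png")
s=ctrl.snapshot("side");show(s["frame"],200,190,190,150,4,"pics/side4.png")
E
```

```text
0.146 0.1466 [ 0.78 -0.87  1.08]
0.142 0.1422 [ 0.89 -0.39  2.02]
0.138 0.1379 [ 1.03 -0.51  2.94]
0.1355 0.1355 [ 1.06 -0.09  2.61]
0.134 0.1343 [0.2  0.44 3.33]
0.133 0.1342 [-0.59  0.1   6.7 ]
0.132 0.1341 [-1.52 -0.38  9.87]
[-2.78 -0.01  9.52] 0.13412058586640893 24.25
```

View pics/top4.png

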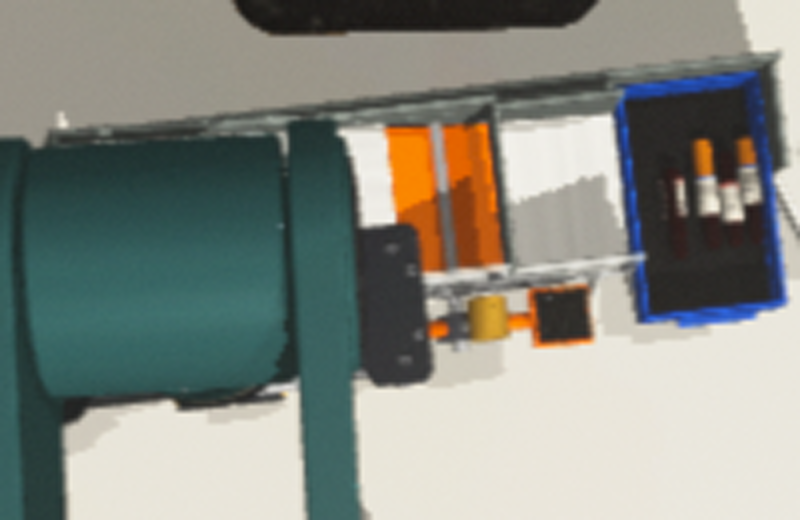

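View pics/side4.png

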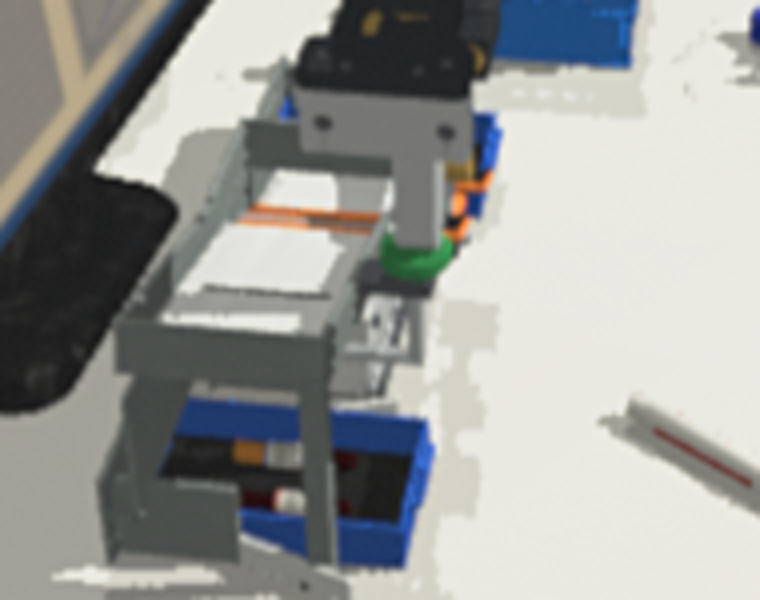

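All four tubes are in the right tray, at crop x 677–748, y≈195, and the lane is empty. I'll release the key, retreat and check.

```bash
python3 - <<'E'
from h import *
from bench import ctrl
ctrl.servo_line(W(-.071,.113,.21),velocity=.1)
ctrl.move_pose(W(-.24,.0,.25),RY)
ctrl.hold(.5)
s=ctrl.snapshot("top");show(s["frame"],235,150,200,130,4,"pics/top5.png")
P=cloud(s);hsv=cv2.cvtColor(s["frame"],cv2.COLOR_RGB2HSV)
g=(abs(hsv[...,0].astype(int)-62)<20)&(hsv[...,1]>120);g[:160]=0;g[280:]=0;g[:,:235]=0;g[:,440:]=0
print("key z",np.median(P[g][:,2]),g.sum())
b=(abs(hsv[...,0].astype(int)-112)<14)&(hsv[...,1]>120);b[:,:385]=0;b[:,440:]=0;b[:165]=0;b[280:]=0
q=np.array([S(ray(s,(u,v),.026)) for v,u in zip(*np.where(b))]);print(np.percentile(q,[1,99],axis=0))
a=np.array([S(p) for p in P[170:230,396:428].reshape(-1,3)]);z=P[170:230,396:428,2].ravel()
m=(a[:,0]>-.06)&(a[:,0]<.045)&(a[:,1]>-.178)&(a[:,1]<-.108)&(z>.008);print("max z in tray",z[m].max())
u,v=proj(s,W(-.069,-.056,.063)).round().astype(int);print("pad z",np.median(P[v-3:v+4,u-3:u+4,2]))
print(ctrl.read_t(),ctrl.read_contact_force().round(2))
E
```

```text
key z 0.1478589241744609 222
[[-0.07809342 -0.18412553]
 [ 0.05830211 -0.10340462]]
max z in tray 0.0199934294497075
pad z 0.06382983755329374
26.675 [ 0.68 -0.66 -0.71]
```

View pics/top5.png

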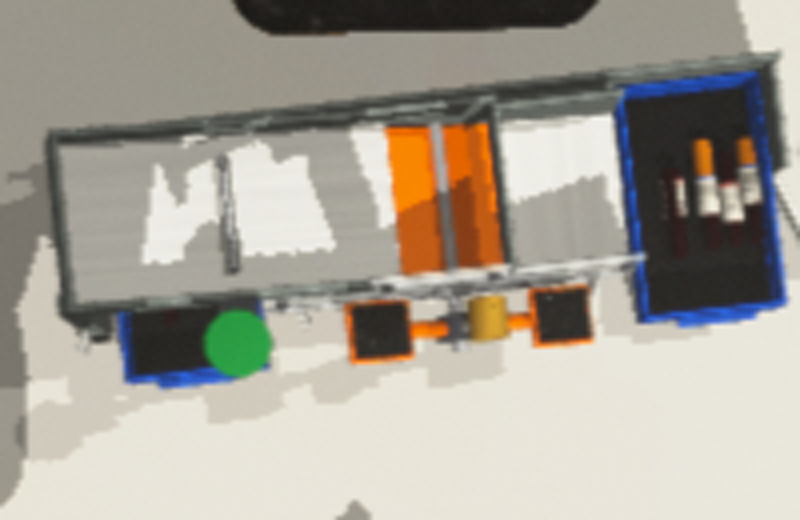

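The tubes lie in the tray at crop (678–750,195), with the key up, the gate to the right and the robot clear.

```bash
python3 -c "
from bench import ctrl
ctrl.sign_off();print(ctrl.read_t())"
```

```text
the job is handed in; nothing more can be done
the job is handed in; nothing more can be done
```

All four tubes are in the right-hand tray, and I handed the job in at about 27 s of the 51 s allowed. `sign_off` reports no verdict, so the result rests on my own checks.

**What I did:** With the fingers shut, I pushed the blue tray home until the force rose to about 7 N at the stop. I then pressed the raised pad until the gate went fully over. Finally I pressed the green key fully down and held it there for 2.5 s, lifted off and moved clear.

**Last checks, from the top camera just before handing in:**
- **Tray:** its centre is at about sorter y = -144 mm. Its front lip and rear edge are within 1–2 mm of the fully home position.
- **Gate:** the pad is 64 mm high, against 63 mm when fully over.
- **Key:** it is back up at 148 mm.
- **Tubes:** all four lie in the tray. The highest point inside it is 20 mm, below the 26 mm rim.
- **Robot:** it was clear of everything, and the force reading was at its noise level.

No check failed or disagreed. I did not measure the tubes' speeds or the bystanders' positions. The left tray looks unmoved in the pictures, and my moves stayed clear of the other items.

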